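# Weigh the sample canister and hang it on its hook

## Robot

A 6-joint arm with a two-finger parallel gripper is mounted at the origin on the work surface. World frame = base frame: x ahead of the robot, y to its left, z up, the work surface at z = 0. Lengths are in m, angles in rad, forces in N, time in s.
With the tool pointing down it reaches from about 0.325 to 0.775 m from the base axis. Payload 5.5 kg.
Tool frame: the origin (TCP) lies at the very end of the fingers, on their centre line; the grasp point (between the pads) lies 19 mm behind it; z points along the fingers, y is the direction in which the jaws open and shut (so a half turn about z gives the same grasp; the last joint's range is limited). The gripper opens to 85 mm and grips with 20 to 120 N. Pads are 22 mm wide; open, the fingers measure 114 mm over their backs; the gripper's body (76 mm by 85 mm) begins 54 mm behind the grasp point. The pads swing forward as they close: fully open they stand 13 mm farther back than shut.
Start: joints at [-1.403, 0.091, 1.231, -0, 1.82, -0.057], TCP at [0.134, -0.585, 0.231] pointing down, gripper open.
Joint ranges: [-2.87, 2.87], [-0.86, 2.18], [0.17, 2.46], [-1.51, 4.65], [0.06, 2.69], [-2.65, 2.65]. Speed limits (rad/s): [2.57, 2.57, 3.01, 3.14, 3.14, 3.14].

## Interface

Orientations are given as a unit quaternion [w, x, y, z].
In Python, from rig import read_state, grab_frame, hand_in gives the robot as it stands.
- The arm moves only by the tool carry_out, never from a script. Its argument "commands" is a list of rows, each a list of 7 numbers: the turn, a rotation vector about the tool's x, y, z in rad, then the shift along the tool's x, y, z in mm, then the closure, from -1 (fully open) to 1 (shut). A call has 1 to 12 rows; each row is the pose to reach, as a shift and turn from the pose commanded when the call began, along the tool's axes at that moment; what a row does not reach only later rows make up. A row lasts 1/8 s, in which the tool goes at most 62.5 mm and 10.7 degrees, less where a joint would pass 70% of its speed; a pose out of reach is approached as far as the arm can. A call with a gripper value outside its range is refused whole. The fingers move at their own pace and stop on an object; "newtons" is the grip in N (left out, the last holds). Time passes only in rows, so rows that repeat a pose let the fingers close. It gives the time, the measured TCP pose, the force and the opening at its end, in the units of the state.
- read_state(): the state, without advancing time (a new reading comes with each control period).
- grab_frame(name): name is "side" or "top"; returns a dict with "image" (420x560x3 uint8, red, green, blue), "intrinsics" (3x3 intrinsics, pixels), "extrinsics" (4x4, takes a point from camera to world coordinates). Camera axes: x right, y down, z forward; pixel columns grow to the right and rows downward; lengths in m; the calibration is good to about 2 mm. A picture is of the moment at which its call begins. There is no depth.
- hand_in(): hands the job in, once; it reports no verdict.
The state is a dict: "clock": time; "joint_pos": joint angles; "dq": joint speeds; "joint_efforts": joint torques, N m; "tool_pos": TCP position; "eef_rot": TCP orientation; "ft_force": force on the tool from outside, world axes, zero at the start; "torque": the same for the moment, N m; "grip_width": finger opening in m.
Only numpy, scipy, OpenCV 4.12 (cv2) and the standard library are available. Lean on these libraries where they do the work, as an engineer would, in place of code of your own. Each camera call takes 0.05 s, during which the arm holds its last target.

## Task

Take the metal canister with the red handle out of the rack, stand it upright on the middle of the balance's pan and let go of it so that it is weighed. Then pick it up again round its metal body, leaving the handle free, and hang it by the handle on the hook's arm, pushed back along the arm until the canister meets the black collar; leave it hanging there, still, and do not disturb the other things on the bench.

Things in the scene. Friction and masses are not known exactly. Their poses are not given: they have to be found in the camera images.
- canister_mid (a point): Centre, half-way up, of the square aluminium canister (56 x 56 mm, 74 mm tall, a blue 4 mm lid disc on top, blue band, about 0.25 kg). Its z points up and its -x points to the handle. The body's underside is 37 mm below this point. It starts in a bay of the rack.
- eye (a point): Centre of the opening in the canister's red handle, axes as the canister; 36 mm to -x and 32 mm above canister_mid. The opening is 16 mm wide (x), 30 mm tall (z) and runs right through along y. The strap round it is 12 mm thick along y, its bars 8 mm: the upper bar's top is 23 mm above this point, the outer bar's outside 16 mm to -x of it.
- canister: The whole canister, handle included; origin at the centre of its underside, same axes as canister_mid.
- handle: The red handle, rigidly part of the canister; origin and axes as canister.
- rack: Fixed white rack, two bays side by side along its y, open to its -x; origin at its underside, bay centres at y = +39 and -39 mm. Bay floor 6 mm high, 72 mm wide inside; walls 6 mm thick, 82 mm high, from x = -18 to +42 mm. The canister stands in one bay (which one varies), its handle out of the open side (towards the rack's -x), the walls too close for fingers beside its body.
- pan (a point): Centre of the top of the balance's round steel pan, 116 mm across, 70 mm above the bench. z up; the white balance (200 x 180 mm, case top 55 mm high) is fixed and its display lies on its -x side.
- balance: The fixed white balance; origin at its underside, 25 mm to -x of the pan's centre, axes as pan.
- home (a point): Where the middle of the handle's strap is when the side of the canister's body, held upright, touches the black collar: on the arm's centre line, 200 mm above the bench, 28 mm to -x of the collar's face. x runs along the arm, the tip towards -x, the post towards +x; z up. The arm is a level steel rod 7 mm thick, straight for 59 mm to -x of here, then bent up 45 degrees to the tip.
- tip (a point): End of the hook's upturned tip, 71 mm to -x of home and 10 mm higher (centre line; round end of radius 3.5 mm). Axes as home.
- hook: The fixed hook stand, origin under the post on the bench, axes as home; grey foot 150 x 120 x 12 mm, reaching 105 mm to -x of the post. The 16 mm post stands 63 mm to +x of home and ends 10 mm above the arm's centre line; the collar is 26 mm across.
- bay_bottle: Bystander: squat amber jar, 52 mm wide, 85 mm tall, standing in the rack's other bay; origin at the centre of its underside
- amber: Bystander: amber glass bottle, 72 mm wide, 150 mm tall; origin at the centre of its underside
- white_bottle: Bystander: white plastic bottle with red cap, 60 mm wide, 130 mm tall; origin at the centre of its underside
- beaker: Bystander: clear glass beaker, 68 mm wide, 85 mm tall; origin at the centre of its underside
- jar: Bystander: clear jar with blue cap, 60 mm wide, 70 mm tall; origin at the centre of its underside

How it is judged:
On the way, in this order (a step that is already met when the one before it is completed fails the run):
1. the canister stands upright on the balance's pan, its centre within 30 mm of the pan's, at rest and touched by no finger (horizontal distance between canister_mid and pan below 0.03 m and angle between canister_mid's own z axis and vertical below 0.06 rad and contact force between canister and balance above 1 N and contact force between the fingers and canister below 0.2 N and linear speed of canister below 0.02 m/s), for 0.4 s.
2. the canister has been lifted at least 18 mm off the pan by fingers that touch its body and not its handle (contact force between the fingers and canister above 2 N and contact force between the fingers and handle below 0.5 N and z of canister_mid in the frame of pan above 0.055 m), for 0.15 s.
At the end, for the whole second after the job is handed in: The hook's arm passes through the opening of the handle, the middle of the strap is within 6 mm of where it is with the canister's body against the collar (measured along the arm), the canister hangs on the hook, off the balance, slower than 0.05 m/s and 0.6 rad/s, and is released (x of home in the frame of eye between -0.009 and 0.009 m and z of home in the frame of eye between -0.016 and 0.016 m and y of home in the frame of eye between -0.006 and 0.006 m and contact force between canister and hook above 0.8 N and contact force between canister and balance below 0.1 N and linear speed of canister below 0.05 m/s and angular speed of canister below 0.6 rad/s); the robot touches nothing.
It fails at once if a bystander (jar in the rack, bottles, beaker or clear jar) is shifted by more than 30 mm or knocked over (distance of any of bay_bottle, amber, white_bottle, beaker, jar from where it was at the start of the episode above 0.03 m or angle between any of bay_bottle, amber, white_bottle, beaker, jar's own z axis and vertical above 0.4 rad).
It also fails if it takes over 72 s, if anything falls off the work surface, if the arm or the gripper's body presses on something with over 40 N, if the wrist force passes 120 N, or if a joint passes its speed limit or range.

## Working session

There is one attempt and no reset: what is moved stays moved. The work goes in short steps, Python scripts to look and compute and a tool call to move; the robot and the scene stay as the last step left them, time stands still between calls to the robot, and variables do not carry over. Pictures are saved under pics/ and viewed, and the job is handed in when it is done.

Besides the shell and the picture viewer there is one more tool, called after ">>>" by a JSON object that holds its "fn" and its "kwargs". carry_out: Moves the arm, as the interface text tells. Its arguments: {"type":"object","properties":{"commands":{"type":"array","items":{"type":"array","items":{"type":"number"}}},"newtons":{"type":"number"}},"required":["commands"]}

```bash
mkdir -p pics; ls
python3 - <<'E'
from rig import read_state, grab_frame
import cv2,numpy as np,pickle
print(read_state())
for n in("side","top"):
    f=grab_frame(n); cv2.imwrite(f"pics/{n}0.png",f["image"][:,:,::-1]); pickle.dump(f,open(f"{n}0.pkl","wb"))
    print(n,f["intrinsics"],f["extrinsics"])
E
```

```text
pics
{'clock': 0.0, 'joint_pos': array([-1.40269365e+00,  9.18555270e-02,  1.23190373e+00,  2.52879733e-05,
        1.81980964e+00, -5.67155621e-02]), 'dq': array([ 0.00255572, -0.00126435, -0.0005176 ,  0.00048684,  0.00074111,
        0.00090584]), 'joint_efforts': array([-2.14339657e-04, -4.58736956e+01, -4.18020272e+01, -1.46379789e-04,
        1.16596394e-02, -1.06242089e-05]), 'tool_pos': array([ 0.13370602, -0.58461382,  0.2301428 ]), 'eef_rot': array([-9.87273774e-04,  9.93687911e-01,  1.12175570e-01, -4.27656073e-05]), 'ft_force': array([-0.10129619,  0.17448032, -0.04532598]), 'torque': array([-0.00384611, -0.00345027,  0.01225907]), 'grip_width': 0.08542978062817848}
side [[490.78736846   0.         283.46899568]
 [  0.         490.78736846 214.74562851]
 [  0.           0.           1.        ]] [[-0.84141623 -0.39655809  0.36709726  0.01585334]
 [-0.54002861  0.59229842 -0.59795625  0.81290811]
 [ 0.01969326 -0.70137312 -0.71252222  1.12949769]
 [ 0.          0.          0.          1.        ]]
top [[381.78088378   0.         281.95359128]
 [  0.         381.78088378 209.28473446]
 [  0.           0.           1.        ]] [[ 0.02319801 -0.99467795  0.10038742  0.44023072]
 [-0.99971101 -0.02371355 -0.00394507  0.00907256]
 [ 0.00630462 -0.10026689 -0.9949406   1.00443044]
 [ 0.          0.          0.          1.        ]]
```

View pics/side0.png

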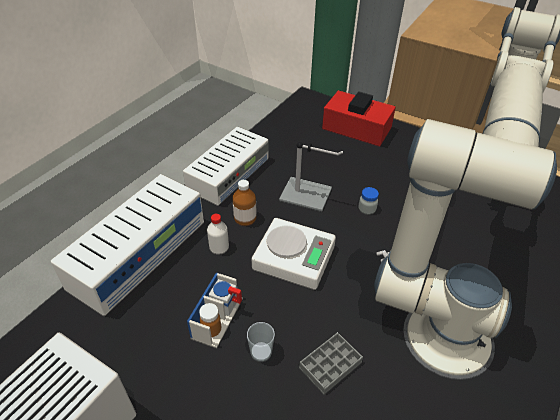

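View pics/top0.png

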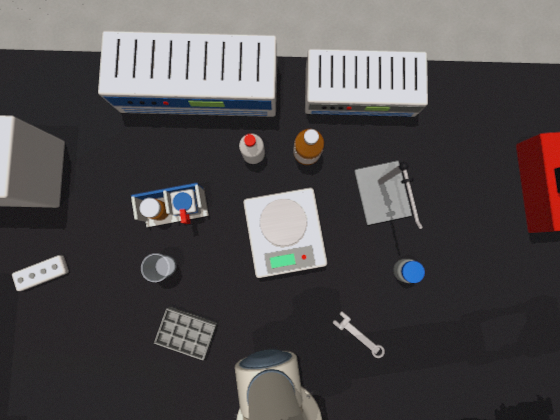

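Run:
```python
import cv2
t=cv2.imread("pics/top0.png"); s=cv2.imread("pics/side0.png")
def c(im,n,x0,y0,x1,y1,k): cv2.imwrite(f"pics/{n}.png",cv2.resize(im[y0:y1,x0:x1],None,fx=k,fy=k,interpolation=cv2.INTER_CUBIC))
c(t,"t_rack",120,170,220,240,8)
c(t,"t_bal",235,180,335,285,5.5)
c(t,"t_hook",345,150,435,240,6.5)
c(s,"s_rack",180,265,260,355,6.5)
c(s,"s_hook",270,130,370,220,6.5)
c(s,"s_bal",245,210,345,290,7)
```

```text
(no output)
```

View pics/t_rack.png

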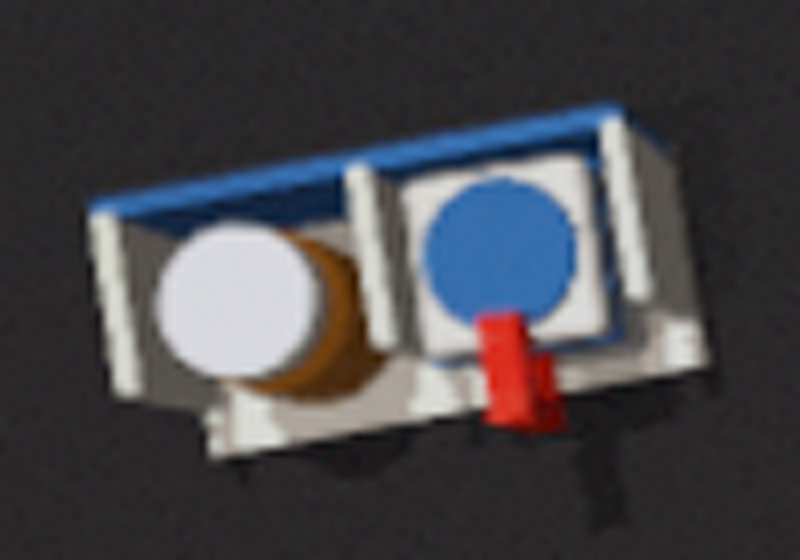

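View pics/s_rack.png

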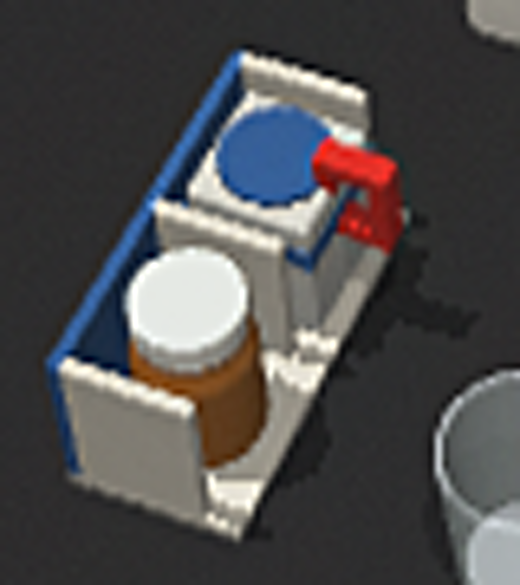

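View pics/t_bal.png

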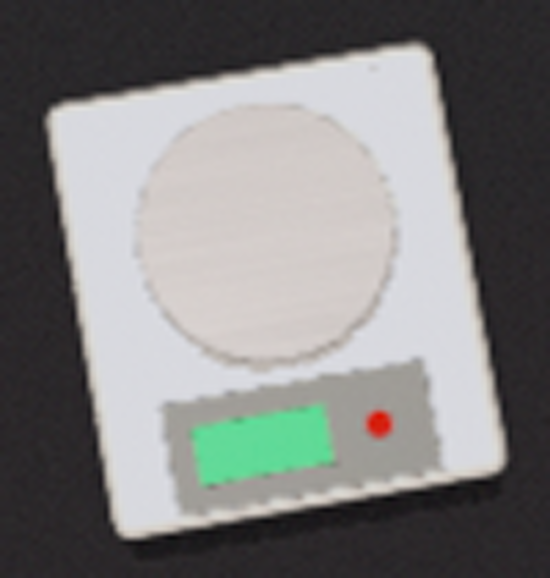

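View pics/t_hook.png

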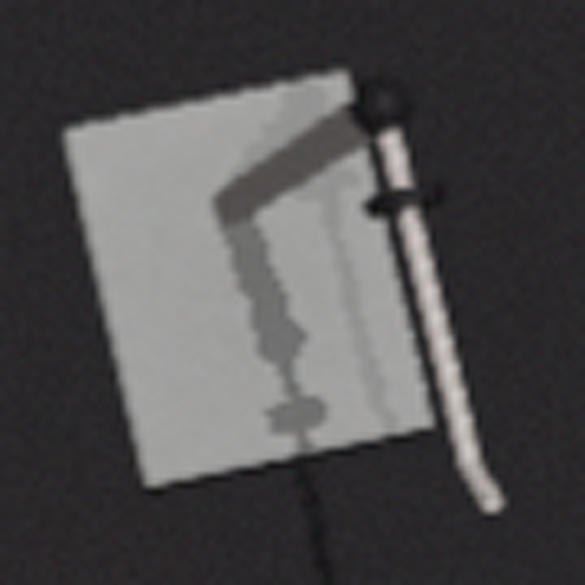

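View pics/s_hook.png

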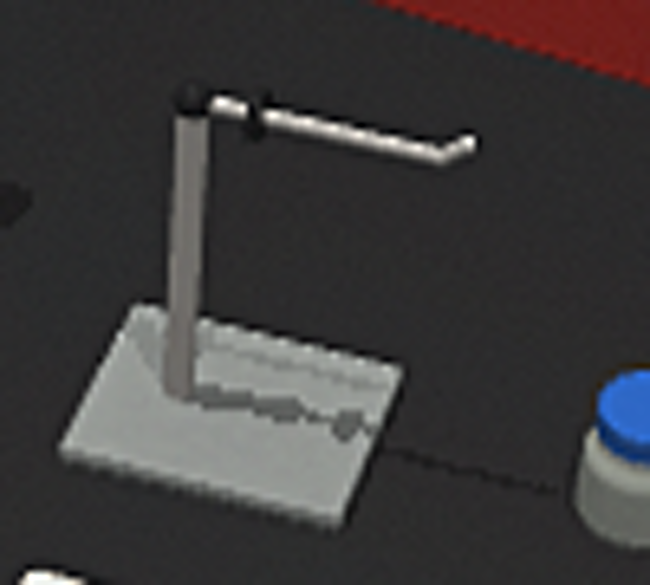

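View pics/s_bal.png

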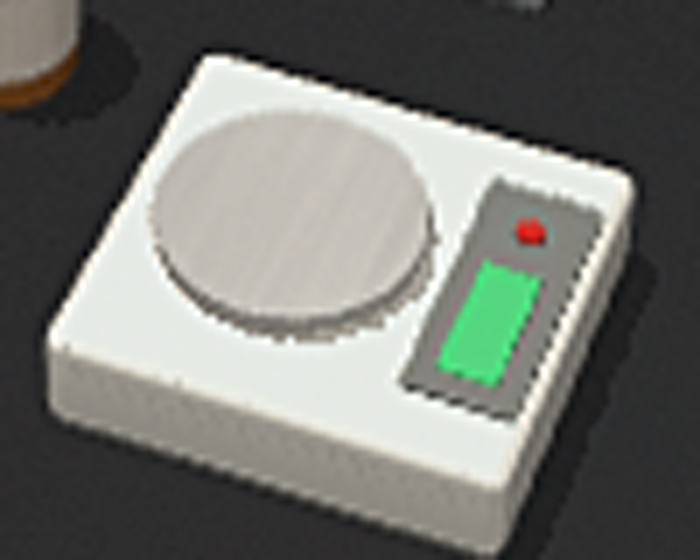

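```bash
cat > h.py <<'E'
import numpy as np,cv2,pickle
from scipy.optimize import least_squares
def proj(f,P):
    E=np.linalg.inv(f["extrinsics"]);P=np.atleast_2d(P)@E[:3,:3].T+E[:3,3]
    p=P@f["intrinsics"].T; return p[:,:2]/p[:,2:]
def uc(c,x0,y0,k): c=np.asarray(c,float); return (c+.5)/k-.5+[x0,y0]
def onz(f,uv,z):
    uv=np.atleast_2d(uv);d=np.c_[uv,np.ones(len(uv))]@np.linalg.inv(f["intrinsics"]).T@f["extrinsics"][:3,:3].T
    o=f["extrinsics"][:3,3]; return o+d*((z-o[2])/d[:,2])[:,None]
def pose(p,L):
    x,y,a=p;c,s=np.cos(a),np.sin(a);L=np.atleast_2d(L)
    return np.c_[x+c*L[:,0]-s*L[:,1],y+s*L[:,0]+c*L[:,1],L[:,2]]
def fit(obs,p0):  # obs list of (frame,uv,local)
    fn=lambda p:np.concatenate([(proj(f,pose(p,l))-uv).ravel() for f,uv,l in obs])
    r=least_squares(fn,p0,loss='soft_l1'); return r.x,r.fun.reshape(-1,2).round(1)
E
python3 - <<'E'
from h import *
t=pickle.load(open("top0.pkl","rb"));s=pickle.load(open("side0.pkl","rb"))
z=.080
tp=[(t,uc([501,252],120,170,8),[0,0,.084])]
# image up=+x,left=+y
for c,l in zip([(408,180),(583,155),(607,335),(425,355)],[(28,28),(28,-28),(-28,-28),(-28,28)]): tp.append((t,uc(c,120,170,8),[l[0]/1e3,l[1]/1e3,z]))
for c,l in zip([(488,428),(527,425)],[(-52,6),(-52,-6)]): tp.append((t,uc(c,120,170,8),[l[0]/1e3,l[1]/1e3,.098]))
sp=[(s,uc([276,154],180,265,6.5),[0,0,.084]),(s,uc([302,236],180,265,6.5),[-.028,.028,z]),(s,uc([192,187],180,265,6.5),[.028,.028,z])]
for o in(tp,sp,tp+sp): print("can",*fit(o,[.5,.25,.1]))
print("pan",onz(t,uc([267,236],235,180,5.5),.07),onz(s,uc([295,213],245,210,7),.07))
th=[(t,uc(c,345,150,6.5),l) for c,l in [((490,501),[-.071,0,.21]),((463,460),[-.059,0,.2]),((404,200),[.031,0,.2]),((380,100),[.063,0,.21])]]
sh=[(s,uc(c,270,130,6.5),l) for c,l in [((470,143),[-.071,0,.21]),((440,155),[-.059,0,.2]),((258,115),[.031,0,.2]),((192,97),[.063,0,.21])]]
for o in(th,sh,th+sh): print("hook",*fit(o,[.5,-.25,.2]))
for n,uv,zz in [("baybot",uc((237,300),120,170,8),.085),("amber",(312,136),.15),("white",(250,141),.13),("beaker",(158,268),.04),("jar",(412,271),.07)]: print(n,onz(t,uv,zz))
E
```

```text
can [0.54628733 0.24734269 0.15166632] [[ 0.1  0.4]
 [-0.4 -0.2]
 [ 0.5  0. ]
 [-0.   0.2]
 [-0.3  0.6]
 [-0.  -0.4]
 [ 0.1 -0.6]]
can [0.54162515 0.24905465 0.1267855 ] [[ 0.4 -0.1]
 [ 0.5  0.3]
 [-1.5 -0.2]]
can [0.54548428 0.24773559 0.16139794] [[-0.1  0.8]
 [-0.7  0.2]
 [ 0.2  0.3]
 [-0.1  0.4]
 [-0.3  1. ]
 [ 0.  -0. ]
 [ 0.2 -0.4]
 [-0.4 -1.1]
 [ 0.1 -1. ]
 [-2.2 -0.8]]
pan [[0.50202935 0.00171325 0.07      ]] [[0.49872927 0.00457192 0.07      ]]
hook [ 0.56023792 -0.26490999  0.24607505] [[-0.3 -0.3]
 [ 0.7  0.8]
 [-1.  -0.2]
 [ 0.5 -0.2]]
hook [ 0.55527663 -0.26165564  0.30173005] [[ 0.1 -0. ]
 [ 0.4  0. ]
 [-0.3  0.9]
 [-0.1 -0.8]]
hook [ 0.5591294  -0.26481277  0.24939827] [[-0.2  0.2]
 [ 0.7  1.3]
 [-1.1  0.3]
 [ 0.3  0.4]
 [-0.8 -0.3]
 [-0.4 -0.4]
 [-0.8 -0.4]
 [-0.4 -2.4]]
baybot [[0.53074831 0.32631075 0.085     ]]
amber [[ 0.69707431 -0.05933027  0.15      ]]
white [[0.68743518 0.08418438 0.13      ]]
beaker [[0.38296079 0.31103696 0.04      ]]
jar [[ 0.39160955 -0.31349627  0.07      ]]
```

```bash
cat >> h.py <<'E'
from scipy.spatial.transform import Rotation as R
def Rq(q): return R.from_quat([q[1],q[2],q[3],q[0]])
def Rdown(psi): return R.from_matrix(np.c_[[np.cos(psi),np.sin(psi),0],[np.sin(psi),-np.cos(psi),0],[0,0,-1]])
def rel(p0,R0,p,Rt): return np.r_[(R0.inv()*Rt).as_rotvec().round(3),(R0.inv().apply(np.array(p)-p0)*1e3).round(1)]
def now():
    from rig import read_state
    s=read_state(); return s["tool_pos"],Rq(s["eef_rot"]),s
E
python3 - <<'E'
from h import *
p,r,s=now()
for q in [(.42,-.40,.33),(.5,0,.33),(.502,.2413,.18)]: print(rel(p,r,q,Rdown(.152)))
E
```

```text
[-2.000e-03 -0.000e+00  7.300e-02  3.203e+02 -1.164e+02 -9.950e+01]
[-2.000e-03 -0.000e+00  7.300e-02  4.874e+02 -4.885e+02 -9.880e+01]
[-2.000e-03 -0.000e+00  7.300e-02  5.431e+02 -7.230e+02  5.160e+01]
```

>>> {"fn": "carry_out", "kwargs": {"commands": [[0, 0, 0.073, 320, -116, -99, 0.2], [0, 0, 0.073, 320, -116, -99, 0.2], [0, 0, 0.073, 320, -116, -99, 0.2], [0, 0, 0.073, 320, -116, -99, 0.2], [0, 0, 0.073, 320, -116, -99, 0.2], [0, 0, 0.073, 487, -488, -99, 0.2], [0, 0, 0.073, 487, -488, -99, 0.2], [0, 0, 0.073, 487, -488, -99, 0.2], [0, 0, 0.073, 487, -488, -99, 0.2], [0, 0, 0.073, 487, -488, -99, 0.2], [0, 0, 0.073, 487, -488, -99, 0.2], [0, 0, 0.073, 487, -488, -99, 0.2]], "newtons": 80}}

```text
clock: 1.6
tool_pos: [0.4998, 0.0014, 0.33]
eef_rot: [0.0, 0.997, 0.076, -0.0]
ft_force: [1.0, 0.0, -0.9]
grip_width: 0.0342
```

>>> {"fn": "carry_out", "kwargs": {"commands": [[0, 0, 0, 38.5, -236.8, 60, 0.2], [0, 0, 0, 38.5, -236.8, 60, 0.2], [0, 0, 0, 38.5, -236.8, 60, 0.2], [0, 0, 0, 38.5, -236.8, 60, 0.2], [0, 0, 0, 38.5, -236.8, 180, 0.2], [0, 0, 0, 38.5, -236.8, 180, 0.2], [0, 0, 0, 38.5, -236.8, 180, 0.2], [0, 0, 0, 38.5, -236.8, 180, 0.2], [0, 0, 0, 38.5, -236.8, 180, 0.2]]}}

```text
clock: 2.72
tool_pos: [0.5038, 0.2397, 0.1548]
eef_rot: [-0.001, 0.997, 0.076, 0.003]
ft_force: [0.4, 0.3, 0.5]
grip_width: 0.0339
```

```bash
cat >> h.py <<'E'
def shot(tag,crops):
    from rig import grab_frame
    for n in crops:
        f=grab_frame(n);pickle.dump(f,open(f"{n}_{tag}.pkl","wb"));x0,y0,x1,y1,k=crops[n]
        im=f["image"][y0:y1,x0:x1,::-1]
        cv2.imwrite(f"pics/{n}_{tag}.png",cv2.resize(im,None,fx=k,fy=k,interpolation=cv2.INTER_CUBIC))
E
python3 -c "
from h import *
shot('a',{'side':(170,200,290,350,4),'top':(120,140,240,250,5)})"
```

```text
(no output)
```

View pics/side_a.png

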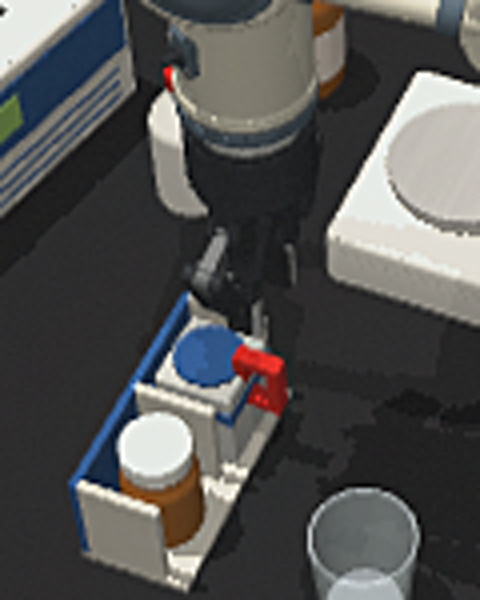

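View pics/top_a.png

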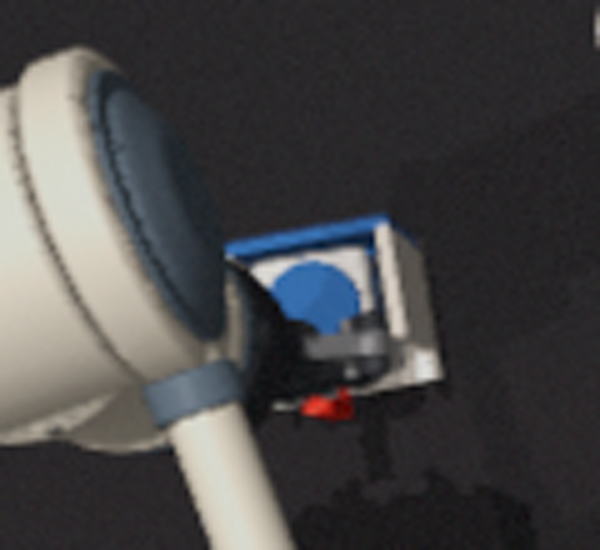

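```bash
python3 -c "
from h import *
p,r,s=now();print(p,r.as_rotvec())
f=pickle.load(open('side_a.pkl','rb'));g=pickle.load(open('top_a.pkl','rb'))
for q in (p,p+r.apply([0,.017,0]),p+r.apply([0,-.017,0]),[p[0],p[1],.098],[p[0],p[1],.061]):
  print((proj(f,q)-[170,200])*4,(proj(g,q)-[120,140])*5)"
```

```text
[0.50337045 0.23962133 0.15366041] [-3.13095965 -0.23752607 -0.00793245]
[[260.58746719 303.41853509]] [[284.5722983  384.59133693]]
[[273.37689871 283.71412987]] [[322.54875553 379.75933205]]
[[247.56462784 323.48254678]] [[246.56509434 389.42725392]]
[[264.97488453 356.68740653]] [[315.89123554 394.00384519]]
[[267.7413285  390.27558317]] [[334.67733255 399.64976772]]
```

>>> {"fn": "carry_out", "kwargs": {"commands": [[0, 0, 0, 0, 0, 0, 0.2], [0, 0, 0, 0, 0, 40, 0.2], [0, 0, 0, 0, 0, 70, 0.2], [0, 0, 0, 0, 0, 89, 0.2], [0, 0, 0, 0, 0, 89, 0.2], [0, 0, 0, 0, 0, 89, 0.2]]}}

```text
clock: 3.58
tool_pos: [0.5028, 0.2396, 0.0629]
eef_rot: [-0.0, 0.997, 0.076, 0.001]
ft_force: [0.3, 0.0, -0.3]
grip_width: 0.0342
```

```bash
python3 -c "
from h import *
shot('b',{'side':(200,250,270,350,6),'top':(120,140,240,250,5)})"
```

```text
(no output)
```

View pics/side_b.png

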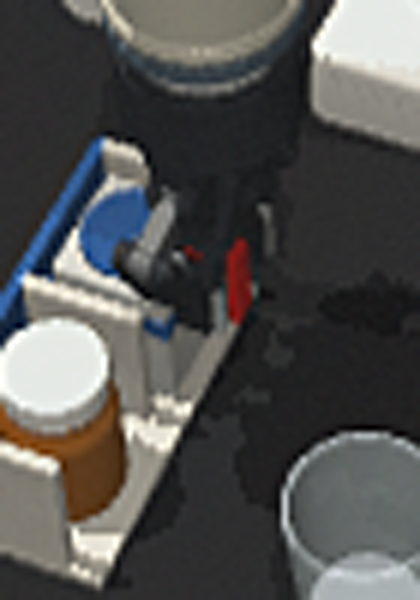

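>>> {"fn": "carry_out", "kwargs": {"commands": [[0, 0, 0, -4, 0, 0, 0.2], [0, 0, 0, -4, 0, 0, 0.2], [0, 0, 0, -4, 0, 0, 1], [0, 0, 0, -4, 0, 0, 1], [0, 0, 0, -4, 0, 0, 1], [0, 0, 0, -4, 0, 0, 1], [0, 0, 0, -4, 0, 0, 1], [0, 0, 0, -4, 0, 0, 1]], "newtons": 90}}

```text
clock: 4.68
tool_pos: [0.4981, 0.2388, 0.0615]
eef_rot: [-0.0, 0.997, 0.076, 0.0]
ft_force: [-0.3, 0.5, 2.7]
grip_width: 0.0108
```

>>> {"fn": "carry_out", "kwargs": {"commands": [[0, 0, 0, 0, 0, -6, 1], [0, 0, 0, 0, 0, -15, 1], [0, 0, 0, 0, 0, -30, 1], [0, 0, 0, 0, 0, -50, 1], [0, 0, 0, 0, 0, -80, 1], [0, 0, 0, 0, 0, -110, 1], [0, 0, 0, 0, 0, -140, 1], [0, 0, 0, 0, 0, -140, 1]]}}

```text
clock: 5.68
tool_pos: [0.4993, 0.2392, 0.2059]
eef_rot: [-0.001, 0.997, 0.076, 0.004]
ft_force: [0.1, 0.5, -2.1]
grip_width: 0.0108
```

```bash
python3 -c "
from h import *
shot('c',{'side':(170,170,310,350,3.3),'top':(120,140,240,250,5)})
print(now()[2]['torque'])"
```

```text
[-0.03750613  0.11182366  0.0232838 ]
```

View pics/side_c.png

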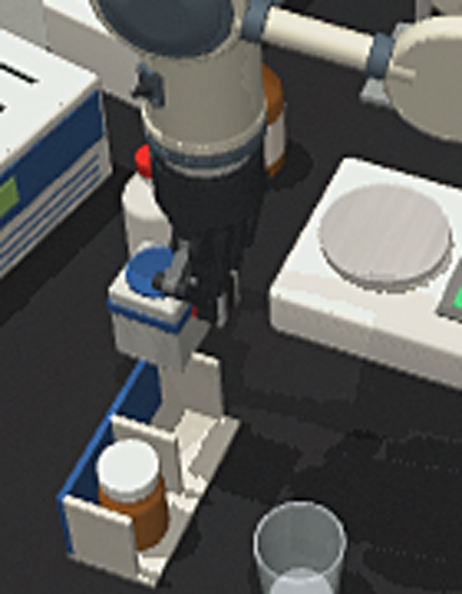

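Run:
```python
from h import *
p,r,s=now()
p=np.array([.4985,.2395,.201]);r=Rdown(.152)
for q in [(.512,-.0416,.201),(.512,-.0416,.14)]: print(rel(p,r,q,Rdown(1.82)))
```

```text
[  0.      0.     -1.668 -29.2   279.9     0.   ]
[  0.      0.     -1.668 -29.2   279.9    61.   ]
```

>>> {"fn": "carry_out", "kwargs": {"commands": [[0, 0, -0.15, -3, 30, 0, 1], [0, 0, -0.3, -6, 60, 0, 1], [0, 0, -0.46, -9, 90, 0, 1], [0, 0, -0.62, -12, 120, 0, 1], [0, 0, -0.78, -15, 150, 0, 1], [0, 0, -0.94, -18, 180, 0, 1], [0, 0, -1.1, -21, 210, 0, 1], [0, 0, -1.26, -24, 240, 0, 1], [0, 0, -1.42, -27, 265, 0, 1], [0, 0, -1.57, -29, 280, 0, 1], [0, 0, -1.668, -29, 280, 0, 1], [0, 0, -1.668, -29, 280, 0, 1]]}}

```text
clock: 7.28
tool_pos: [0.5111, -0.0427, 0.1994]
eef_rot: [-0.001, 0.614, 0.789, -0.001]
ft_force: [-0.5, -0.6, -2.0]
grip_width: 0.0104
```

>>> {"fn": "carry_out", "kwargs": {"commands": [[0, 0, 0, 0, 0, 20, 1], [0, 0, 0, 0, 0, 40, 1], [0, 0, 0, 0, 0, 60, 1], [0, 0, 0, 0, 0, 60, 1], [0, 0, 0, 0, 0, 60, 1], [0, 0, 0, 0, 0, 60, 1]]}}

```text
clock: 8.02
tool_pos: [0.5122, -0.0426, 0.1424]
eef_rot: [0.001, 0.614, 0.789, 0.0]
ft_force: [0.3, 0.9, -2.5]
grip_width: 0.0108
```

```bash
python3 -c "
from h import *
shot('d',{'side':(230,150,360,290,4),'top':(225,160,345,290,4.5)})
print(now()[:2],now()[1].as_matrix())"
```

```text
(array([ 0.51212919, -0.04256602,  0.14224375]), Rotation.from_matrix(array([[-2.46403571e-01,  9.69165901e-01,  1.65425105e-03],
                            [ 9.69167105e-01,  2.46404277e-01, -2.34795587e-04],
                            [-6.35170411e-04,  1.54539123e-03, -9.99998604e-01]]))) [[-2.46403571e-01  9.69165901e-01  1.65425105e-03]
 [ 9.69167105e-01  2.46404277e-01 -2.34795587e-04]
 [-6.35170411e-04  1.54539123e-03 -9.99998604e-01]]
```

View pics/side_d.png

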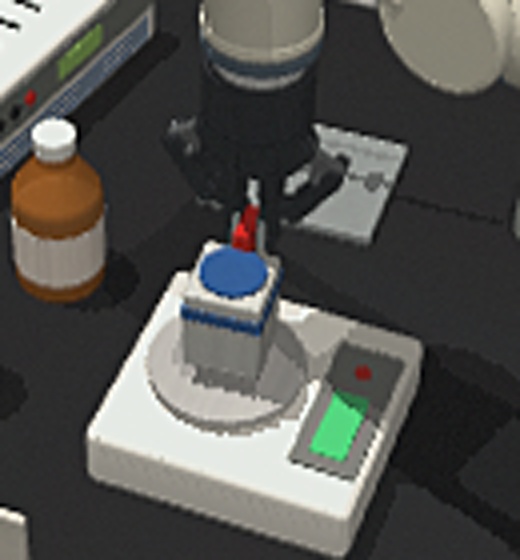

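View pics/top_d.png

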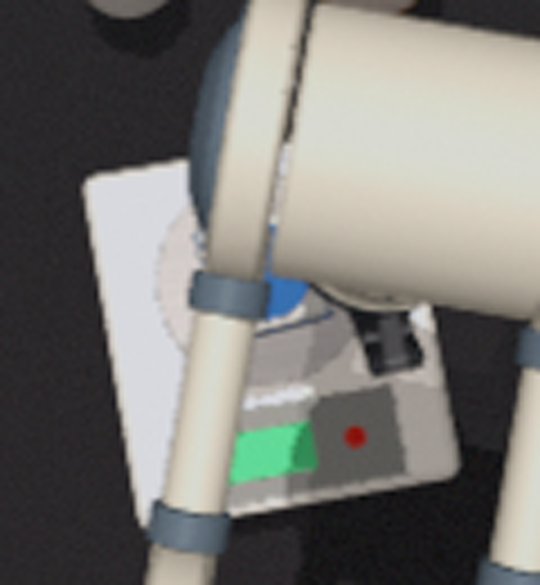

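```bash
python3 -c "
from h import *
s=pickle.load(open('side_d.pkl','rb'))
print(onz(s,uc([235,271],230,150,4),.165)); print(onz(s,uc([229,362],230,150,4),.07))"
```

```text
[[0.49610916 0.00451928 0.165     ]]
[[0.49808534 0.00472106 0.07      ]]
```

>>> {"fn": "carry_out", "kwargs": {"commands": [[0, 0, 0, 0, 0, 6, 1], [0, 0, 0, 0, 0, 11, 1], [0, 0, 0, 0, 0, 13, 1], [0, 0, 0, 0, 0, 13, 1], [0, 0, 0, 0, 0, 13, 1]]}}

```text
clock: 8.75
tool_pos: [0.5118, -0.0425, 0.1284]
eef_rot: [0.0, 0.614, 0.789, 0.0]
ft_force: [-0.0, 0.1, -2.3]
grip_width: 0.0107
```

>>> {"fn": "carry_out", "kwargs": {"commands": [[0, 0, 0, 0, 0, 1, 1], [0, 0, 0, 0, 0, 1.5, 1], [0, 0, 0, 0, 0, 1.5, 1]]}}

```text
clock: 9.12
tool_pos: [0.5117, -0.0425, 0.1267]
eef_rot: [-0.0, 0.614, 0.789, -0.0]
ft_force: [-0.1, -0.3, -2.0]
grip_width: 0.0109
```

>>> {"fn": "carry_out", "kwargs": {"commands": [[0, 0, 0, 0, 0, 0.7, 1], [0, 0, 0, 0, 0, 1.2, 1], [0, 0, 0, 0, 0, 1.2, 1]]}}

```text
clock: 9.5
tool_pos: [0.5117, -0.0425, 0.1256]
eef_rot: [0.0, 0.614, 0.789, 0.0]
ft_force: [-0.1, -0.3, -0.8]
grip_width: 0.0105
```

>>> {"fn": "carry_out", "kwargs": {"commands": [[0, 0, 0, 0, 0, 0.5, 1], [0, 0, 0, 0, 0, 0.5, 1]]}}

```text
clock: 9.75
tool_pos: [0.5118, -0.0427, 0.1255]
eef_rot: [0.0, 0.614, 0.789, 0.0]
ft_force: [-1.2, -0.4, 1.6]
grip_width: 0.0108
```

>>> {"fn": "carry_out", "kwargs": {"commands": [[0, 0, 0, 0, 0, 0, 0.7], [0, 0, 0, 0, 0, 0, 0.4], [0, 0, 0, 0, 0, 0, 0.2], [0, 0, 0, 0, 0, 0, 0.2], [0, 0, 0, 0, 0, 0, 0.2], [0, 0, 0, 0, 0, 0, 0.2], [0, 0, 0, 0, 0, -30, 0.2], [0, 0, 0, 0, 0, -60, 0.2], [0, 0, 0, 0, 0, -110, 0.2], [0, 0, 0, 0, 0, -110, 0.2]], "newtons": 60}}

```text
clock: 11.0
tool_pos: [0.5132, -0.0427, 0.2403]
eef_rot: [0.004, 0.614, 0.789, 0.002]
ft_force: [-0.1, 0.6, -0.4]
grip_width: 0.0342
```

```bash
python3 -c "
from h import *
shot('e',{'side':(245,190,345,290,6),'top':(225,160,345,290,4.5)})"
```

```text
(no output)
```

View pics/side_e.png

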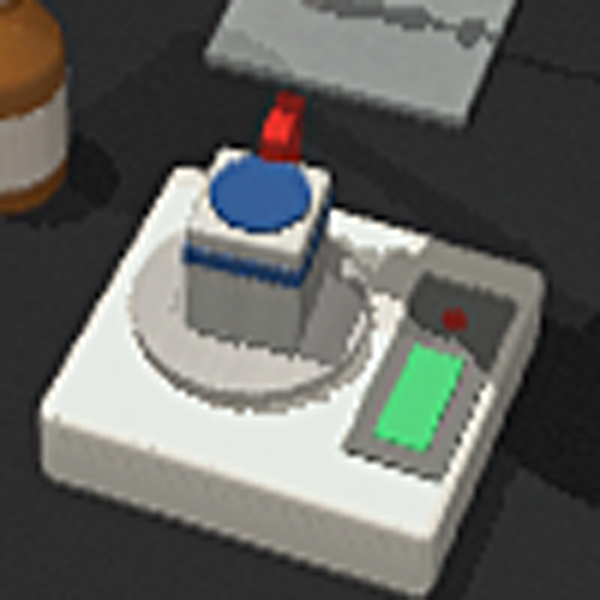

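View pics/top_e.png

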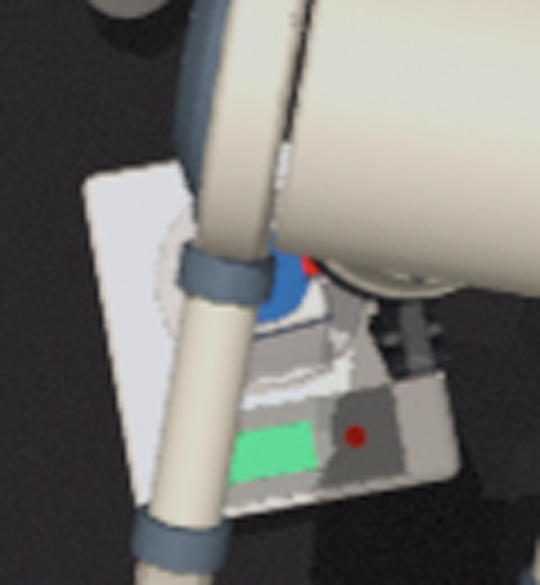

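```bash
python3 -c "
from h import *
s=pickle.load(open('side_e.pkl','rb'))
o=[(s,uc([262,192],245,190,6),[0,0,.148])]
for c,l in zip([(188,226),(308,250),(331,180),(220,150)],[(28,-28),(28,28),(-28,28),(-28,-28)]): o.append((s,uc(c,245,190,6),[l[0]/1e3,l[1]/1e3,.144]))
print(fit(o,[.5,0,1.8])); print(onz(s,uc([252,308],245,190,6),.07))"
```

```text
(array([0.49567913, 0.00489856, 1.88183794]), array([[ 0. ,  0.2],
       [-0.1,  0.6],
       [-0.3,  0.7],
       [ 0.6, -1.8],
       [-0.1, -0.7]]))
[[0.49715288 0.00775665 0.07      ]]
```

Run:
```python
from h import *
p,r,s=now();print(p,s['grip_width'])
for q in [(.4975,.0103,.2),(.4975,.0103,.108)]: print(rel(p,r,q,Rdown(1.82)))
```

```text
[ 0.51191736 -0.042551    0.23538775] 0.034578004726987153
[ 1.00e-03  0.00e+00 -0.00e+00  5.48e+01 -1.00e+00  3.54e+01]
[ 1.000e-03  0.000e+00 -0.000e+00  5.480e+01 -1.100e+00  1.274e+02]
```

>>> {"fn": "carry_out", "kwargs": {"commands": [[0, 0, 0, 55, -1, 0, -1], [0, 0, 0, 55, -1, 0, -1], [0, 0, 0, 55, -1, 0, -1], [0, 0, 0, 55, -1, 35, -1], [0, 0, 0, 55, -1, 60, -1], [0, 0, 0, 55, -1, 90, -1], [0, 0, 0, 55, -1, 115, -1], [0, 0, 0, 55, -1, 127, -1], [0, 0, 0, 55, -1, 127, -1], [0, 0, 0, 55, -1, 127, -1]]}}

```text
clock: 12.35
tool_pos: [0.4978, 0.0103, 0.1092]
eef_rot: [0.001, 0.614, 0.789, 0.0]
ft_force: [-0.5, -0.5, -0.3]
grip_width: 0.0848
```

```bash
python3 -c "
from h import *
shot('f',{'side':(245,170,345,290,5),'top':(225,160,345,290,4.5)})"
```

```text
(no output)
```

View pics/side_f.png

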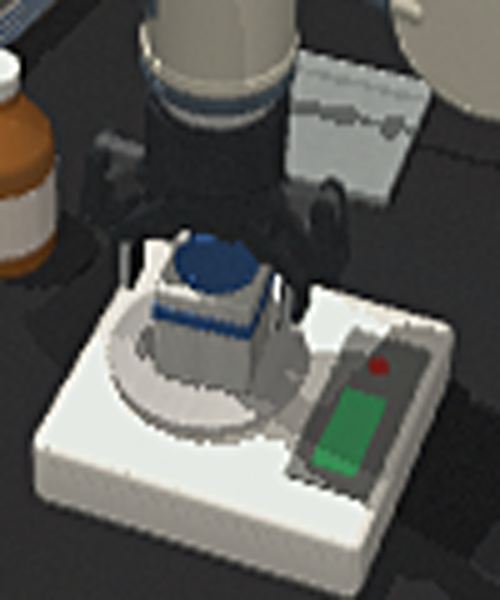

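>>> {"fn": "carry_out", "kwargs": {"commands": [[0, 0, 0, 0, 0, 0, 0], [0, 0, 0, 0, 0, 0, 0.5], [0, 0, 0, 0, 0, 0, 1], [0, 0, 0, 0, 0, 0, 1], [0, 0, 0, 0, 0, 0, 1], [0, 0, 0, 0, 0, 0, 1]], "newtons": 60}}

```text
clock: 13.2
tool_pos: [0.4976, 0.0106, 0.1089]
eef_rot: [0.001, 0.614, 0.789, 0.001]
ft_force: [-0.6, 0.7, 6.2]
grip_width: 0.0554
```

>>> {"fn": "carry_out", "kwargs": {"commands": [[0, 0, 0, 0, 0, -5, 1], [0, 0, 0, 0, 0, -15, 1], [0, 0, 0, 0, 0, -30, 1], [0, 0, 0, 0, 0, -50, 1], [0, 0, 0, 0, 0, -80, 1], [0, 0, 0, 0, 0, -110, 1], [0, 0, 0, 0, 0, -140, 1], [0, 0, 0, 0, 0, -150, 1], [0, 0, 0, 0, 0, -150, 1]]}}

```text
clock: 14.32
tool_pos: [0.4974, 0.0105, 0.2589]
eef_rot: [0.001, 0.614, 0.789, 0.0]
ft_force: [0.2, -0.6, -2.2]
grip_width: 0.0553
```

```bash
python3 -c "
from h import *
shot('g',{'side':(230,130,360,290,3.7),'top':(225,130,345,260,4.5)})"
```

View pics/side_g.png

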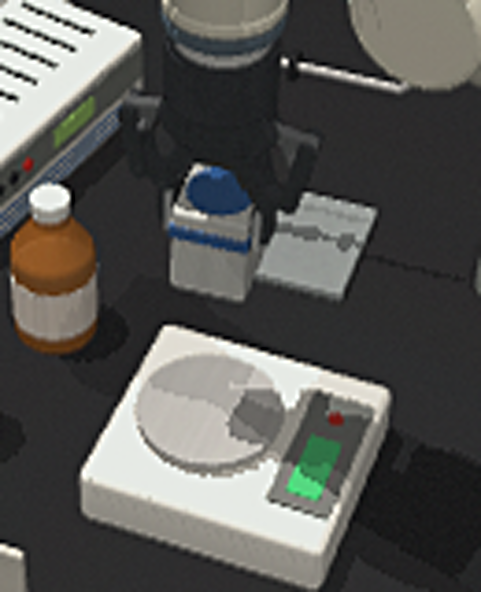

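Run:
```python
from h import *
t=pickle.load(open("top0.pkl","rb"));s=pickle.load(open("side0.pkl","rb"))
F=[(.108,.06),(.108,-.06),(-.042,-.06),(-.042,.06)]
A=[((490,501),[-.071,0,.21]),((463,460),[-.059,0,.2]),((404,200),[.031,0,.2])]+[(c,[*l,.012]) for c,l in zip([(65,130),(348,70),(433,425),(148,488)],F)]
# side image: right=-x... camera from +y: corners order
B=[((470,143),[-.071,0,.21]),((440,155),[-.059,0,.2]),((258,115),[.031,0,.2])]+[(c,[*l,.012]) for c,l in zip([(62,445),(138,305),(403,368),(340,517)],F)]
th=[(t,uc(c,345,150,6.5),l) for c,l in A]; sh=[(s,uc(c,270,130,6.5),l) for c,l in B]
for o in(th,sh,th+sh,th[3:],sh[3:],th[:3],sh[:3]): 
    p,e=fit(o,[.5,-.25,.2]); print(p); print(e.tolist())
```

```text
[ 0.56013599 -0.26615481  0.2296171 ]
[[-0.2, -0.1], [0.8, 0.9], [-0.2, -0.2], [-0.5, -0.5], [0.1, -0.3], [0.4, 0.2], [-0.4, -0.1]]
[ 0.55584652 -0.26429941  0.23447843]
[[-0.0, 0.4], [0.4, 0.3], [0.1, -0.0], [-0.6, 0.0], [-0.6, -0.8], [0.3, -0.3], [0.2, 0.1]]
[ 0.55885331 -0.26600857  0.23038117]
[[-0.3, 0.5], [0.8, 1.5], [-0.2, 0.4], [-0.5, 0.0], [-0.0, 0.2], [0.4, 0.7], [-0.4, 0.4], [-0.7, -0.2], [-0.2, -0.3], [-0.4, -0.7], [-1.1, -0.7], [-1.0, -1.4], [-0.1, -0.8], [-0.4, -0.5]]
[ 0.55976879 -0.26646542  0.23190637]
[[-0.4, -0.3], [0.1, -0.2], [0.6, 0.3], [-0.2, 0.1]]
[ 0.55493419 -0.26376236  0.22953427]
[[-0.5, 0.1], [-0.4, -0.7], [0.6, -0.0], [0.3, 0.3]]
[ 0.56056031 -0.26608167  0.22435794]
[[-0.5, -0.3], [0.6, 0.8], [-0.1, -0.4]]
[ 0.55656369 -0.26436855  0.25046215]
[[-0.2, 0.1], [0.3, -0.0], [-0.1, -0.0]]
```

Run:
```python
from h import *
p,r,s=now();print(p)
for q in [(.4408,-.2477,.22),(.4408,-.2477,.175)]: print(rel(p,r,q,Rdown(1.802)))
```

```text
[0.49687548 0.01056541 0.25684309]
[-2.000e-03 -1.000e-03  1.800e-02 -2.365e+02 -1.179e+02  3.690e+01]
[-2.000e-03 -1.000e-03  1.800e-02 -2.365e+02 -1.179e+02  8.190e+01]
```

>>> {"fn": "carry_out", "kwargs": {"commands": [[0, 0, 0.018, -30, -15, 0, 1], [0, 0, 0.018, -70, -35, 0, 1], [0, 0, 0.018, -110, -55, 0, 1], [0, 0, 0.018, -150, -75, 0, 1], [0, 0, 0.018, -190, -95, 0, 1], [0, 0, 0.018, -220, -110, 15, 1], [0, 0, 0.018, -236.5, -118, 40, 1], [0, 0, 0.018, -236.5, -118, 70, 1], [0, 0, 0.018, -236.5, -118, 82, 1], [0, 0, 0.018, -236.5, -118, 82, 1], [0, 0, 0.018, -236.5, -118, 82, 1], [0, 0, 0.018, -236.5, -118, 82, 1]]}}

```text
clock: 15.92
tool_pos: [0.4416, -0.2478, 0.1776]
eef_rot: [0.001, 0.621, 0.784, 0.0]
ft_force: [-1.1, -0.1, -2.0]
grip_width: 0.0552
```

```bash
python3 -c "
from h import *
p,r,s=now();print(p,r.as_matrix()[:,0])
shot('h',{'side':(270,110,400,240,4.5),'top':(340,150,450,290,4.2)})"
```

```text
[ 0.44164763 -0.24784863  0.1775633 ] [-0.22938772  0.97333355 -0.00175274]
```

View pics/side_h.png

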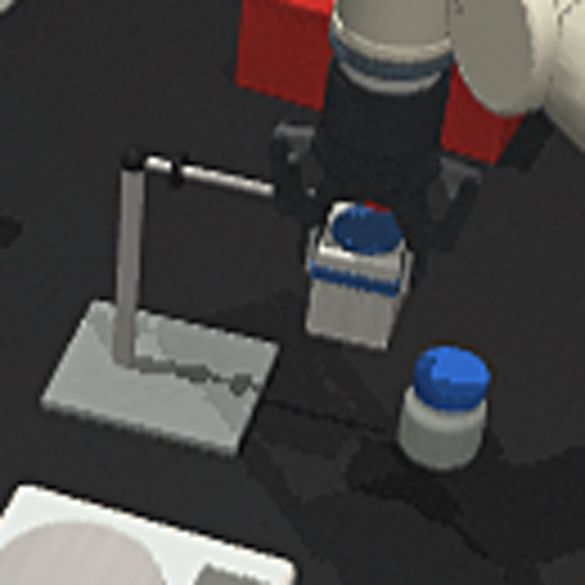

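View pics/top_h.png

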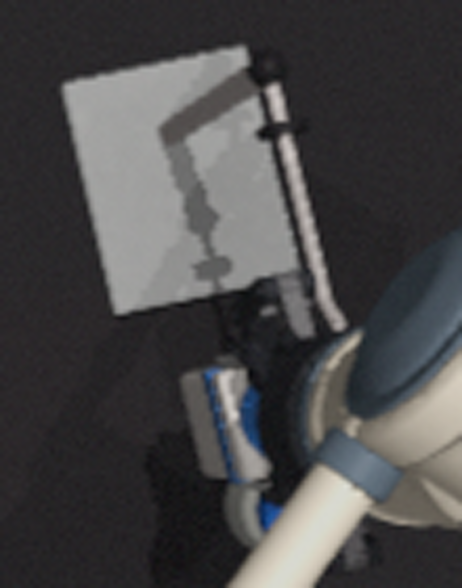

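Run:
```python
from h import *
s=pickle.load(open('side_h.pkl','rb'));t=pickle.load(open('top_h.pkl','rb'))
p=[.4434,-.2556,1.802];T=.1776
L=[[0,0,T+.039],[.028,-.028,T+.035],[.028,.028,T+.035],[.028,-.028,T-.039],[.028,.028,T-.039],[-.028,-.028,T+.035]]
pr=proj(s,pose(p,L)); print(((pr-[270,110]+.5)*4.5-.5).round(0))
im=cv2.resize(s["image"][150:200,320:380,::-1],None,fx=12,fy=12,interpolation=cv2.INTER_CUBIC)
cv2.imwrite('pics/side_h2.png',im)
print(((pr-[320,150]+.5)*12-.5).round(0))
print(((proj(t,pose(p,L))-[340,150]+.5)*4.2-.5).round(0))
im=cv2.resize(t["image"][215:275,370:430,::-1],None,fx=10,fy=10,interpolation=cv2.INTER_CUBIC)
cv2.imwrite('pics/top_h2.png',im)
print(((proj(t,pose(p,L))-[370,215]+.5)*10-.5).round(0))
```

```text
[[367. 226.]
 [314. 246.]
 [398. 266.]
 [303. 331.]
 [384. 351.]
 [335. 196.]]
[[379. 122.]
 [237. 177.]
 [461. 230.]
 [208. 404.]
 [424. 457.]
 [295.  43.]]
[[288. 418.]
 [217. 374.]
 [244. 486.]
 [177. 377.]
 [201. 480.]
 [327. 351.]]
[[387. 347.]
 [217. 242.]
 [281. 509.]
 [122. 249.]
 [180. 494.]
 [479. 186.]]
```

View pics/side_h2.png

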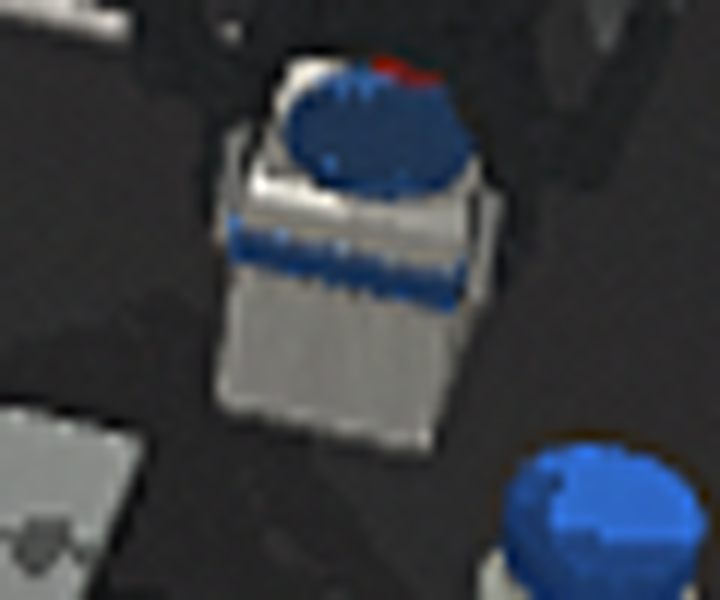

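View pics/top_h2.png

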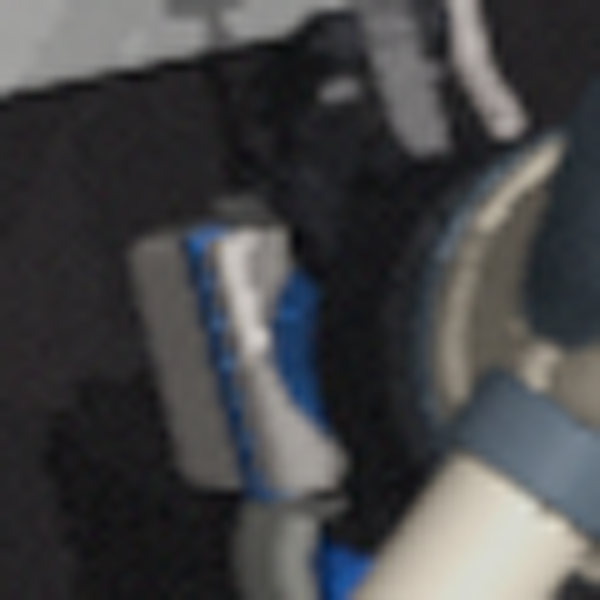

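>>> {"fn": "carry_out", "kwargs": {"commands": [[0, 0, 0, 1.5, 0, 0, 1], [0, 0, 0, 1.5, 8, 0, 1], [0, 0, 0, 1.5, 16, 0, 1], [0, 0, 0, 1.5, 22, 0, 1], [0, 0, 0, 1.5, 25, 0, 1], [0, 0, 0, 1.5, 25, 0, 1], [0, 0, 0, 1.5, 25, 0, 1]]}}

```text
clock: 16.9
tool_pos: [0.465, -0.2406, 0.1761]
eef_rot: [-0.0, 0.621, 0.784, -0.0]
ft_force: [-0.1, 0.5, -2.1]
grip_width: 0.055
```

```bash
python3 -c "
from h import *
p,r,s=now();print(p,r.as_matrix()[:,0],s['ft_force'])
shot('i',{'side':(300,120,380,200,7),'top':(360,160,450,260,6)})"
```

```text
[ 0.46496472 -0.24061912  0.17606043] [-2.28876444e-01  9.73455481e-01 -9.11935102e-07] [-0.14421342  0.48904661 -2.14468963]
```

View pics/side_i.png

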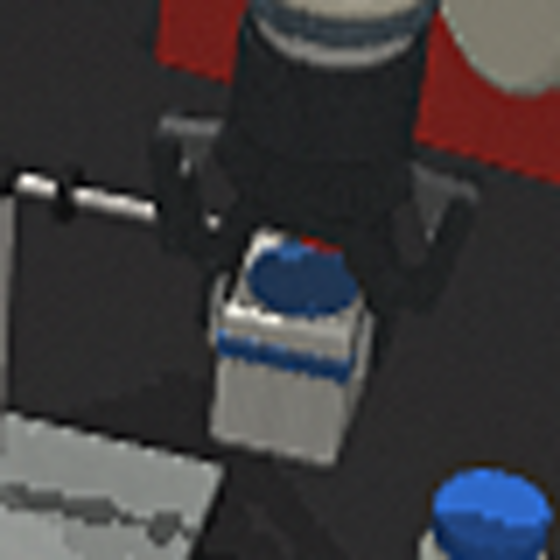

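View pics/top_i.png

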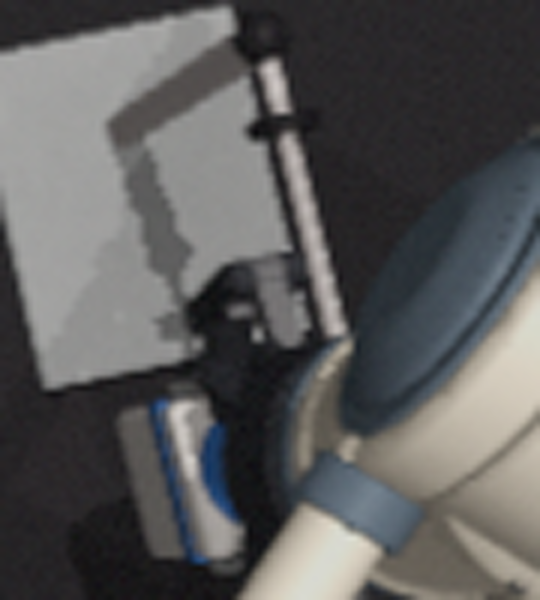

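>>> {"fn": "carry_out", "kwargs": {"commands": [[0, 0, 0, 0, 4, 0, 1], [0, 0, 0, 0, 8, 0, 1], [0, 0, 0, 0, 12, 0, 1], [0, 0, 0, 0, 14, 0, 1], [0, 0, 0, 0, 14, 0, 1]]}}

```text
clock: 17.62
tool_pos: [0.4788, -0.2373, 0.176]
eef_rot: [-0.0, 0.621, 0.784, -0.0]
ft_force: [-1.2, 0.4, -2.1]
grip_width: 0.0551
```

>>> {"fn": "carry_out", "kwargs": {"commands": [[0, 0, 0, 0, 4, 0, 1], [0, 0, 0, 0, 8, 0, 1], [0, 0, 0, 0, 12, 0, 1], [0, 0, 0, 0, 12, 0, 1]]}}

```text
clock: 18.12
tool_pos: [0.4906, -0.2345, 0.176]
eef_rot: [-0.0, 0.621, 0.784, 0.0]
ft_force: [0.3, -0.3, -2.1]
grip_width: 0.0552
```

>>> {"fn": "carry_out", "kwargs": {"commands": [[0, 0, 0, 0, 4, 0, 1], [0, 0, 0, 0, 8, 0, 1], [0, 0, 0, 0, 12, 0, 1], [0, 0, 0, 0, 12, 0, 1]]}}

```text
clock: 18.62
tool_pos: [0.5023, -0.2317, 0.176]
eef_rot: [-0.0, 0.621, 0.784, 0.0]
ft_force: [0.0, 0.3, -2.9]
grip_width: 0.0554
```

```bash
python3 -c "
from h import *
p,r,s=now();print(p,s['ft_force'],s['torque'])
shot('j',{'side':(290,120,370,200,7),'top':(360,150,450,250,6)})"
```

```text
[ 0.50232178 -0.23173021  0.17597179] [ 0.02711182  0.31688939 -2.89955516] [ 0.05884004 -0.01438774 -0.01719159]
```

View pics/side_j.png

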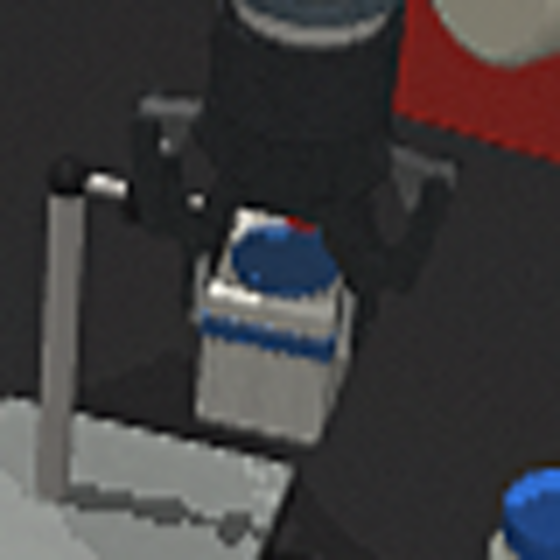

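View pics/top_j.png

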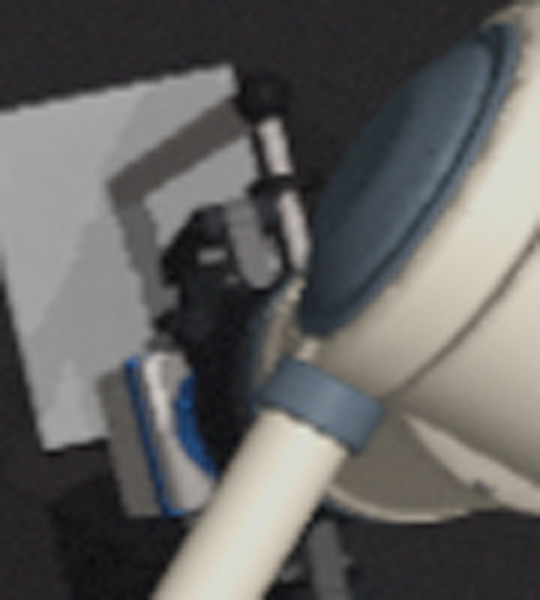

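>>> {"fn": "carry_out", "kwargs": {"commands": [[0, 0, 0, 0, 5, 0, 1], [0, 0, 0, 0, 10, 0, 1], [0, 0, 0, 0, 15, 0, 1], [0, 0, 0, 0, 20, 0, 1], [0, 0, 0, 0, 20, 0, 1]]}}

```text
clock: 19.35
tool_pos: [0.5218, -0.2271, 0.1759]
eef_rot: [-0.0, 0.621, 0.784, -0.0]
ft_force: [0.2, 0.6, -3.0]
grip_width: 0.0553
```

>>> {"fn": "carry_out", "kwargs": {"commands": [[0, 0, 0, 0, 5, 0, 1], [0, 0, 0, 0, 10, 0, 1], [0, 0, 0, 0, 15, 0, 1], [0, 0, 0, 0, 18, 0, 1], [0, 0, 0, 0, 18, 0, 1], [0, 0, 0, 0, 18, 0, 1]]}}

```text
clock: 20.1
tool_pos: [0.539, -0.2232, 0.1761]
eef_rot: [-0.0, 0.621, 0.784, -0.0]
ft_force: [0.1, -0.4, -2.7]
grip_width: 0.0553
```

```bash
python3 -c "
from h import *
p,r,s=now();print(p,s['ft_force'],s['torque'])
shot('k',{'side':(270,110,350,190,7),'top':(360,130,450,230,6)})"
```

```text
[ 0.53897884 -0.22318917  0.17608907] [ 0.05623205 -0.39928688 -2.69760479] [ 0.07558325  0.04544917 -0.00283412]
```

View pics/side_k.png

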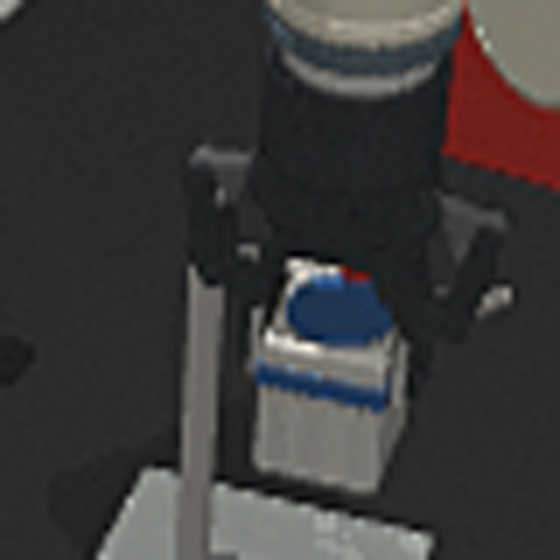

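View pics/top_k.png

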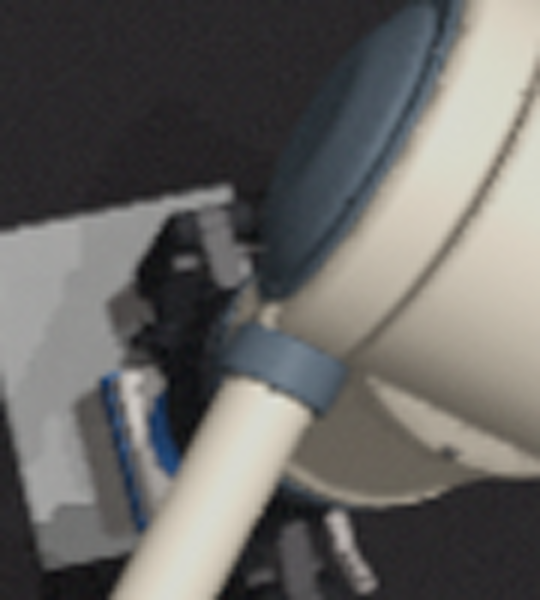

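>>> {"fn": "carry_out", "kwargs": {"commands": [[0, 0, 0, 0, 2, 0, 1], [0, 0, 0, 0, 4, 0, 1], [0, 0, 0, 0, 6, 0, 1], [0, 0, 0, 0, 6, 0, 1]]}}

```text
clock: 20.7
tool_pos: [0.545, -0.2217, 0.176]
eef_rot: [-0.0, 0.621, 0.784, -0.0]
ft_force: [-0.6, 1.1, -2.1]
grip_width: 0.0549
```

>>> {"fn": "carry_out", "kwargs": {"commands": [[0, 0, 0, 0, 1, 0, 1], [0, 0, 0, 0, 2, 0, 1], [0, 0, 0, 0, 2, 0, 1]]}}

```text
clock: 21.08
tool_pos: [0.5469, -0.2213, 0.1761]
eef_rot: [-0.0, 0.621, 0.784, -0.0]
ft_force: [-0.3, -1.0, -2.6]
grip_width: 0.0553
```

>>> {"fn": "carry_out", "kwargs": {"commands": [[0, 0, 0, 0, 1, 0, 1], [0, 0, 0, 0, 1.5, 0, 1], [0, 0, 0, 0, 1.5, 0, 1]]}}

```text
clock: 21.45
tool_pos: [0.547, -0.2213, 0.1761]
eef_rot: [-0.001, 0.621, 0.784, -0.001]
ft_force: [-6.1, -0.8, -1.3]
grip_width: 0.0555
```

>>> {"fn": "carry_out", "kwargs": {"commands": [[0, 0, 0, 0, -2.5, 0, 1], [0, 0, 0, 0, -2.5, 0, 1], [0, 0, 0, 0, -2.5, 4, 1], [0, 0, 0, 0, -2.5, 8, 1], [0, 0, 0, 0, -2.5, 12, 1], [0, 0, 0, 0, -2.5, 12, 1]]}}

```text
clock: 22.2
tool_pos: [0.5457, -0.2214, 0.1633]
eef_rot: [-0.001, 0.621, 0.784, -0.0]
ft_force: [0.6, -0.2, -2.1]
grip_width: 0.055
```

Run:
```python
from h import *
p,r,s=now();print(p,s['ft_force'],s['torque'],s['joint_pos'].round(2))
P=np.array([-44,0,-36])
for th in(.1,.2,.3,.4,.5,.62):
    print(th,(P-R.from_rotvec([0,-th,0]).apply(P)).round(1))
```

```text
[ 0.54565582 -0.22142499  0.16333097] [ 0.61967328 -0.21560786 -2.13826347] [ 0.02353268 -0.01946275  0.02652064] [-0.44  0.06  1.38  0.    1.7  -0.67]
0.1 [-3.8  0.   4.2]
0.2 [-8.  0.  8.]
0.3 [-12.6   0.   11.4]
0.4 [-17.5   0.   14.3]
0.5 [-22.6   0.   16.7]
0.62 [-29.1   0.   18.9]
```

>>> {"fn": "carry_out", "kwargs": {"commands": [[0, -0.1, 0, -3.8, 0, 4.2, 1], [0, -0.2, 0, -8, 0, 8, 1], [0, -0.3, 0, -12.6, 0, 11.4, 1], [0, -0.3, 0, -12.6, 0, 11.4, 1], [0, -0.3, 0, -12.6, 0, 11.4, 1]]}}

```text
clock: 22.82
tool_pos: [0.5489, -0.2337, 0.1531]
eef_rot: [0.117, 0.614, 0.775, -0.092]
ft_force: [-0.0, 0.0, -2.1]
grip_width: 0.055
```

Run:
```python
from h import *
p,r,s=now();print(p,s['ft_force'],s['torque'],s['joint_pos'].round(2))
P=np.array([-44,0,-36])
for th in(.1,.2,.32):
    print(th,(P-R.from_rotvec([0,-th,0]).apply(P)).round(1))
shot('l',{'side':(270,110,350,190,7),'top':(360,130,450,230,6)})
```

```text
[ 0.54886214 -0.23367813  0.15306283] [-0.02490656  0.03948553 -2.11024774] [0.315172   0.032963   0.03571082] [-0.32 -0.06  1.55 -0.25  1.5  -0.55]
0.1 [-3.8  0.   4.2]
0.2 [-8.  0.  8.]
0.32 [-13.6   0.   12. ]
```

View pics/side_l.png

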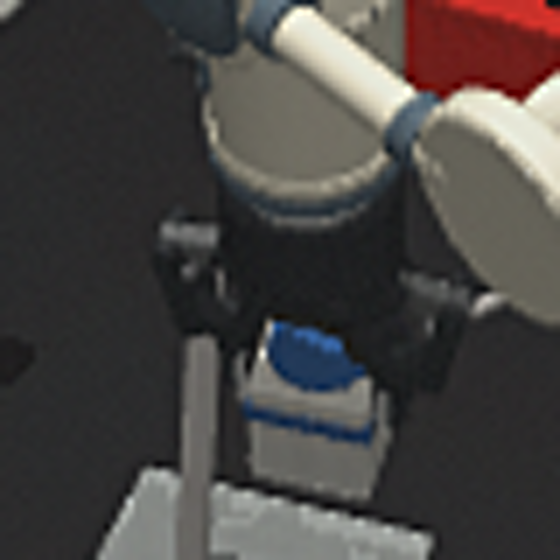

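View pics/top_l.png

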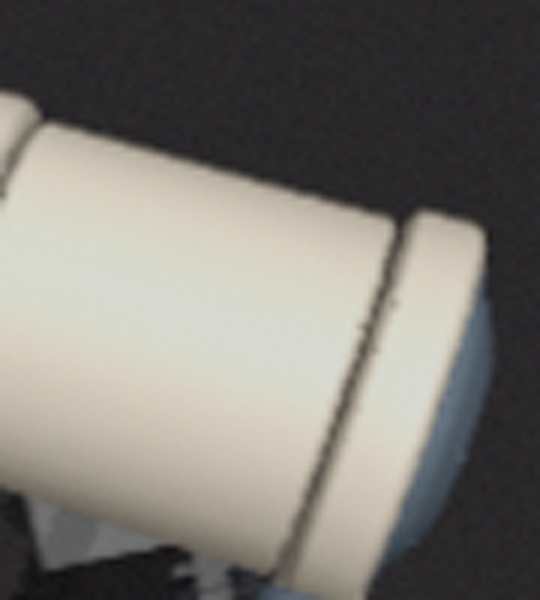

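>>> {"fn": "carry_out", "kwargs": {"commands": [[0, -0.1, 0, -3.8, 0, 4.2, 1], [0, -0.2, 0, -8, 0, 8, 1], [0, -0.32, 0, -13.6, 0, 12, 1], [0, -0.32, 0, -13.6, 0, 12, 1], [0, -0.32, 0, -13.6, 0, 12, 1]]}}

```text
clock: 23.55
tool_pos: [0.5528, -0.2502, 0.1459]
eef_rot: [0.239, 0.592, 0.747, -0.189]
ft_force: [-0.3, -0.2, -2.0]
grip_width: 0.0554
```

Run:
```python
from h import *
p,r,s=now();print(p,s['ft_force'],s['torque'],s['joint_pos'].round(2))
print(r.as_matrix().round(3), r.inv().apply([0,0,-1]))
shot('m',{'side':(270,110,350,190,7),'top':(360,130,450,230,6)})
```

```text
[ 0.55276349 -0.25015438  0.1458504 ] [-0.25212569 -0.24612645 -1.95074564] [0.48753662 0.09412916 0.0148898 ] [-0.18 -0.13  1.71 -0.58  1.33 -0.33]
[[-0.186  0.974  0.133]
 [ 0.794  0.228 -0.564]
 [-0.579  0.001 -0.815]] [ 5.79343730e-01 -7.25727083e-04  8.15083011e-01]
```

View pics/side_m.png

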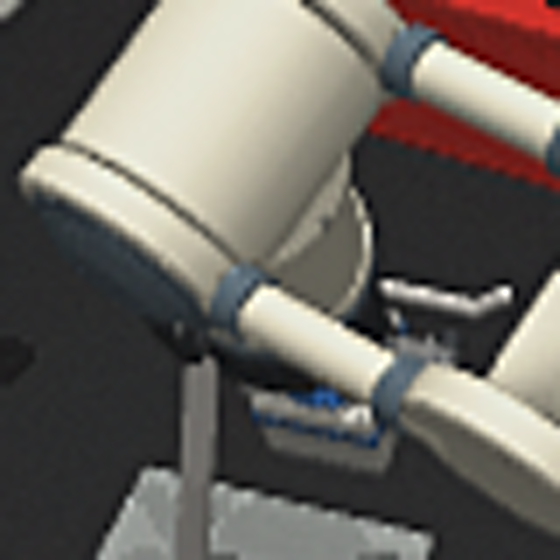

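>>> {"fn": "carry_out", "kwargs": {"commands": [[0, 0, 0, 1.2, 0, 1.6, 1], [0, 0, 0, 2.3, 0, 3.3, 1], [0, 0, 0, 2.3, 0, 3.3, 1], [0, 0, 0, 2.3, 0, 3.3, 1]]}}

```text
clock: 24.15
tool_pos: [0.5525, -0.25, 0.1412]
eef_rot: [0.239, 0.591, 0.747, -0.189]
ft_force: [0.9, 0.3, -1.9]
grip_width: 0.0552
```

>>> {"fn": "carry_out", "kwargs": {"commands": [[0, 0, 0, 0.6, 0, 0.8, 1], [0, 0, 0, 1.2, 0, 1.6, 1], [0, 0, 0, 1.2, 0, 1.6, 1]]}}

```text
clock: 24.52
tool_pos: [0.5528, -0.2502, 0.1399]
eef_rot: [0.24, 0.591, 0.746, -0.189]
ft_force: [0.9, -0.6, -0.4]
grip_width: 0.0552
```

>>> {"fn": "carry_out", "kwargs": {"commands": [[0, 0, 0, 0.6, 0, 0.8, 1], [0, 0, 0, 0.6, 0, 0.8, 1]]}}

```text
clock: 24.78
tool_pos: [0.553, -0.2504, 0.1395]
eef_rot: [0.24, 0.591, 0.746, -0.189]
ft_force: [0.1, -2.6, 4.2]
grip_width: 0.0554
```

>>> {"fn": "carry_out", "kwargs": {"commands": [[0, 0, 0, -0.4, 0, -0.5, 1], [0, 0, 0, -0.4, 0, -0.5, 1]]}}

```text
clock: 25.02
tool_pos: [0.5529, -0.2503, 0.1395]
eef_rot: [0.24, 0.591, 0.746, -0.189]
ft_force: [0.9, -4.3, 2.7]
grip_width: 0.0552
```

>>> {"fn": "carry_out", "kwargs": {"commands": [[0, 0, 0, 0, 0, 0, -0.33], [0, 0, 0, 0, 0, 0, -0.38], [0, 0, 0, 0, 0, 0, -0.42], [0, 0, 0, 0, 0, 0, -0.46], [0, 0, 0, 0, 0, 0, -0.5], [0, 0, 0, 0, 0, 0, -0.52], [0, 0, 0, 0, 0, 0, -0.52], [0, 0, 0, 0, 0, 0, -0.52]], "newtons": 20}}

```text
clock: 26.02
tool_pos: [0.5525, -0.2499, 0.1389]
eef_rot: [0.239, 0.591, 0.747, -0.189]
ft_force: [-0.2, -0.1, -0.0]
grip_width: 0.0646
```

Run:
```python
from h import *
p,r,s=now();print(p,s['ft_force'],s['grip_width'])
shot('n',{'side':(270,110,350,190,7),'top':(360,130,450,230,6)})
```

```text
[ 0.55252895 -0.24992731  0.13885051] [-0.19967599 -0.10239893 -0.00880079] 0.06459630483566926
```

View pics/side_n.png

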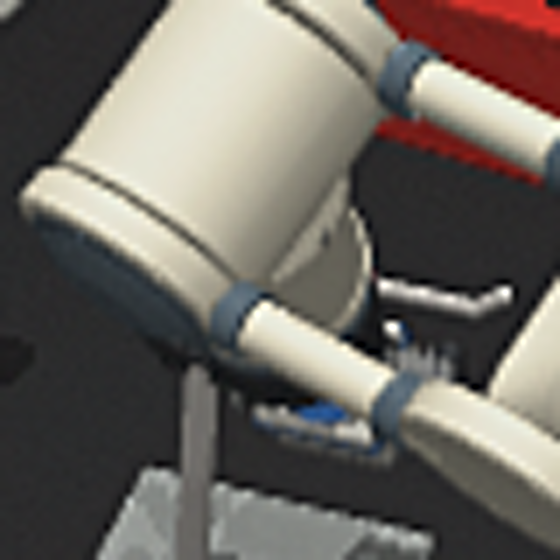

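>>> {"fn": "carry_out", "kwargs": {"commands": [[0, 0, 0, 0, 0, -5, -0.52], [0, 0, 0, 0, 0, -12, -0.52], [0, 0, 0, 0, 0, -20, -0.52], [0, 0, 0, 0, 0, -30, -0.52], [0, 0, 0, 0, 0, -45, -0.52], [0, 0, 0, 0, 0, -60, -0.52], [0, 0, 0, 0, 0, -80, -0.52], [0, 0, 0, 0, 0, -100, -0.52], [0, 0, 0, 0, 0, -120, -0.52], [0, 0, 0, 0, 0, -120, -0.52]]}}

```text
clock: 27.38
tool_pos: [0.5373, -0.1812, 0.239]
eef_rot: [0.241, 0.591, 0.746, -0.188]
ft_force: [0.2, -0.8, 0.4]
grip_width: 0.065
```

Run:
```python
from h import *
p,r,s=now();print(p,s['ft_force'],s['joint_pos'].round(2))
shot('o',{'side':(180,80,400,280,3),'top':(330,110,450,230,5)})
```

```text
[ 0.53731523 -0.18120656  0.23903789] [ 0.19656123 -0.78154204  0.36410944] [-0.05 -0.21  1.62 -0.59  1.54 -0.32]
```

View pics/side_o.png

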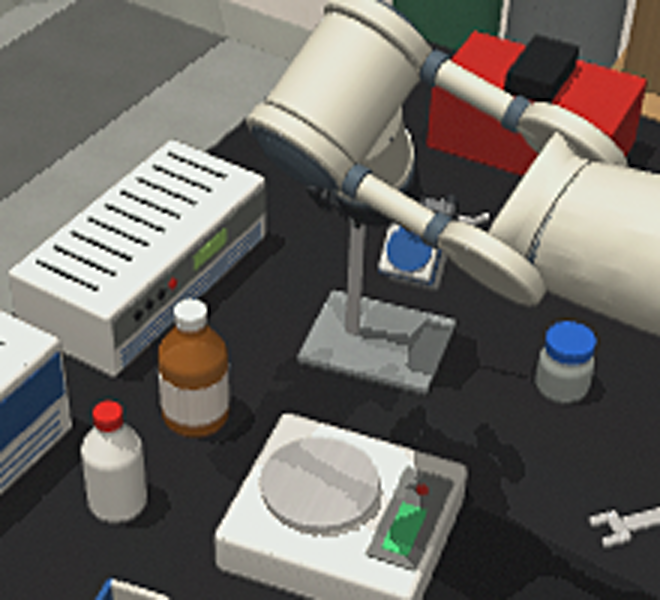

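View pics/top_o.png

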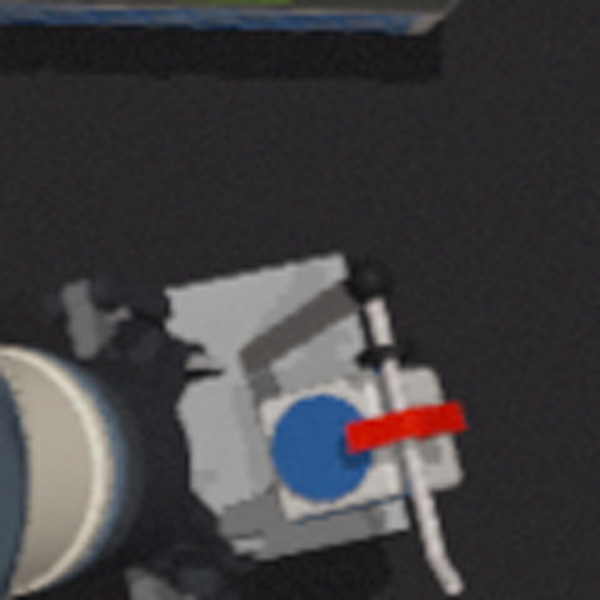

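Run:
```python
from h import *
t=pickle.load(open('top_o.pkl','rb'))
im=cv2.resize(t["image"][155:235,375:430,::-1],None,fx=10,fy=10,interpolation=cv2.INTER_CUBIC)
im=im[:,:]; cv2.imwrite('pics/top_o2.png',cv2.resize(im,None,fx=.75,fy=.75))
for h in ([.5593,-.2645,.2305],[.5601,-.2662,.2296]):
  for q in ([.028,0,.2],[0,0,.2],[0,0,.2115],[-.059,0,.2],[-.071,0,.21]): print(q,((proj(t,pose(h,q))-[375,155]+.5)*7.5-.5).round(0))
```

```text
[0.028, 0, 0.2] [[237. 205.]]
[0, 0, 0.2] [[260. 300.]]
[0, 0, 0.2115] [[274. 295.]]
[-0.059, 0, 0.2] [[310. 503.]]
[-0.071, 0, 0.21] [[333. 543.]]
[0.028, 0, 0.2] [[243. 202.]]
[0, 0, 0.2] [[266. 298.]]
[0, 0, 0.2115] [[280. 292.]]
[-0.059, 0, 0.2] [[316. 500.]]
[-0.071, 0, 0.21] [[339. 540.]]
```

View pics/top_o2.png

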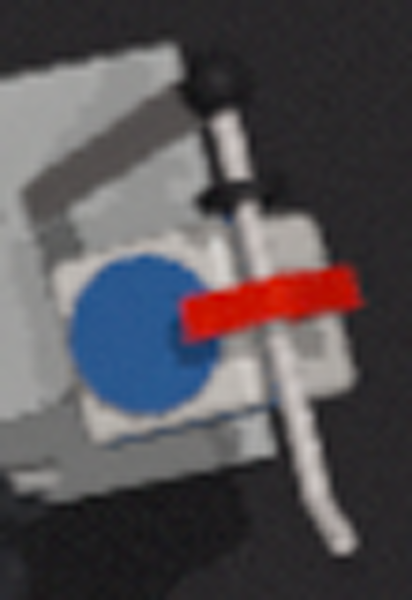

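>>> {"fn": "carry_out", "kwargs": {"commands": [[0, 0, 0, 0, 0, -30, -0.52], [0, 0, 0, 0, 0, -40, -0.52], [0, 0, 0, 0, 0, -40, -0.52], [0, 0, 0, 0, 0, -40, -0.52], [0, 0, 0, 0, 0, -40, -0.52], [0, 0, 0, 0, 0, -40, -0.52], [0, 0, 0, 0, 0, -40, -0.52], [0, 0, 0, 0, 0, -40, -0.52], [0, 0, 0, 0, 0, -40, -0.52], [0, 0, 0, 0, 0, -40, -0.52], [0, 0, 0, 0, 0, -40, -0.52], [0, 0, 0, 0, 0, -40, -0.52]]}}

```text
clock: 28.98
tool_pos: [0.5313, -0.1594, 0.2691]
eef_rot: [0.239, 0.591, 0.747, -0.189]
ft_force: [-0.2, -0.7, 0.4]
grip_width: 0.0653
```

Run:
```python
from h import *
shot('p',{'top':(375,155,430,235,7.5)})
f0=pickle.load(open('top_p.pkl','rb'))['image'].astype(float)
from rig import grab_frame
a=[]
for i in range(12):
    a.append(grab_frame('top')['image'].astype(float))
for b in a: print(round(np.abs(b-f0)[155:235,375:430].mean(),2),end=' ')
g=pickle.load(open('top_o.pkl','rb'))['image'].astype(float);print('vs o',np.abs(g-f0)[155:235,375:430].mean())
```

```text
1.46 1.45 1.49 1.49 1.45 1.48 1.45 1.47 1.45 1.46 1.48 1.48 vs o 1.8987878787878787
```

View pics/top_p.png

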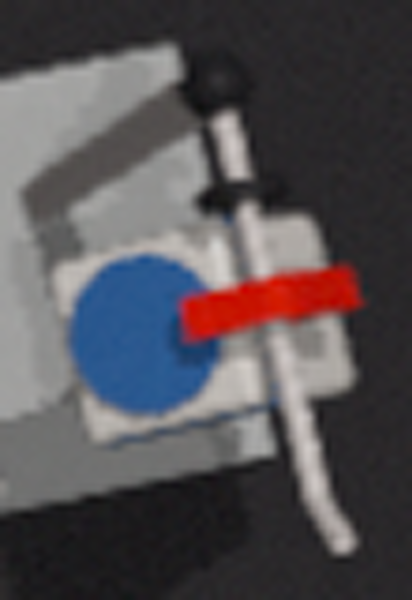

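Over these frames the canister does not move (the differences are only noise). The strap crosses the rod at about (272, 298), against (278, 293) predicted for home, so it is about 1–2 mm off. I am handing in.

```bash
python3 -c "
from rig import hand_in,read_state
print(read_state()['clock']);print(hand_in())"
```

```text
29.625
the job is handed in; nothing more can be done
None
```

The canister is hanging by its handle on the hook's arm and the gripper has let go and moved clear. I handed the job in at 29.6 s of the 72 s allowed; `hand_in()` reports no verdict.

- **Weighing:** I lifted the canister out of the rack by its handle and stood it on the pan, a few millimetres at most from the centre. I then let go and backed the gripper off.
- **Hanging:** I gripped it again round its metal body and threaded the handle over the hook's tip. I pushed it back until it met the collar (about 6 N), then eased off about 1 mm, tilted it towards its natural hanging angle, lowered it onto the rod and released it.
- **Final position:** In the last top picture the rod passes through the handle. The strap is about 1–2 mm from home, towards the tip (limit 6 mm).
- **Stillness:** Twelve frames in a row showed no change beyond image noise.
- **Contact:** The force reading after release was near zero.
- **Other objects:** The pictures showed no other object moved. The rack's jar and the beaker were last seen only just after the canister left the rack.
- **Disagreement:** The two cameras differed by 3–5 mm in world x. I averaged them and corrected by eye and by feeling for the collar.

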